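# Stand a ballasted float heavy end down to cure

### The job

The yellow level float lying on the V-rest has its ballast potted into one end only, and both ends look alike: pick it up by its middle, clear of the rest, to find out which end is the heavy one. Then stand it upright, heavy end down, inside the free ring on the green curing mat, setting it down gently, and let go; it must not fall over on the mat, and the two floats already standing there must not be shifted or knocked over.

Things in the scene. Friction and masses are not known exactly. Their poses are not given: they have to be found in the camera images.
- float_center (a point): centre (half-way along, on the axis) of the float to be stood: yellow tube 160 mm long, 38 mm diameter, like black caps, ends shallow domes (3.4 mm high). x runs along the tube. About 0.26 kg, most of it in one end (+x or -x: it changes and cannot be seen), so it balances 42 mm from the middle. It stands only on its heavy end. In a light grip (4 N) it swings heavy end down, in 25 N it stays.
- rest_top (a point): the fixed V-rest: base 170 x 34 x 6 mm along its x axis with two V saddles, each 8 mm thick and 42 mm wide (y), 62 mm either side of the middle, ending 9 mm below the float's axis; the float can be gripped from above between them. The point is the middle of the axis of a float lying in the saddles, 45 mm above the bench. The float starts there, level, within 5 mm.
- free_ring (a point): centre of the one free ring of the three on the curing mat, level with the mat's top, 9 mm above the bench. The printed rings are white, 68 mm inside and 76 mm outside diameter, flat, in a row at 130 mm centres on a green rubber mat 365 x 115 mm. Which of the three is free changes.
- tray: the fixed curing tray (aluminium plate 375 x 125 mm with the green mat): its origin is the centre of its underside on the bench, the row of rings runs along its y axis at -130, 0 and +130 mm; mat top 9 mm up.
- stood_a_center (a point): centre (half-way up, 80 mm above the mat) of one of the two floats that already stand heavy end down in their rings: same make, 160 mm tall, 38 mm diameter, loose; they tip over if pushed.
- stood_b_center (a point): centre (half-way up) of the other float already standing in its ring.
There are look-alikes about, which are no part of the job. Leave any purple look-alike of the part that bears float_center alone.

How it is judged:
By the outcome, as a careful person would: the job done as asked, in the order asked, and still so for the second after the job is handed in, with the robot touching nothing.
It also fails if it takes over 58 s, if anything falls off the work surface, if the arm or the gripper's body presses on something with over 40 N, if the wrist force passes 120 N, or if a joint passes its speed limit or range.

### The arm

A 6-joint arm with a two-finger parallel gripper is mounted at the origin on the work surface. World frame = base frame: x ahead of the robot, y to its left, z up, the work surface at z = 0. Lengths are in m, angles in rad, forces in N, time in s.
With the tool pointing down it reaches from about 0.35 to 0.85 m from the base axis. Payload 8.1 kg.
Tool frame: the origin (TCP) lies at the centre of the arm's flange, where the gripper is bolted on; the fingertips stand 186 mm ahead of it and the grasp point (between the pads) lies 167 mm ahead of it; z points along the fingers, y is the direction in which the jaws open and shut (so a half turn about z gives the same grasp; the last joint's range is limited). The gripper opens to 93 mm and grips with 3 to 60 N. Pads are 15 mm wide; open, the fingers measure 128 mm over their backs; the gripper's body (75 mm by 188 mm) begins 65 mm behind the grasp point.
Start: joints at [1.114, 0.13, 1.488, -0, 1.523, -0.085], TCP at [0.218, 0.559, 0.405] pointing down, gripper open.
Joint ranges: [-2.96, 2.96], [-0.89, 2.26], [0.02, 2.5], [-1.34, 4.48], [0, 2.73], [-2.66, 2.66]. Speed limits (rad/s): [2.39, 2.39, 2.79, 3.14, 3.14, 3.14].

### API

Orientations are given as a rotation vector (axis times angle).
In Python, from plant import robot, viewer, order gives the robot as it stands.
- The arm moves only by the tool apply_moves, never from a script. Its argument "deltas" is a list of rows, each a list of 3 entries, a list of its own where there are three numbers: the finger opening in mm, from 0 to 93, then the shift along the tool's x, y, z in mm, then the turn about the tool's z in rad. In form: [[grip, [dx, dy, dz], yaw], ...]. A call has 1 to 5 rows; each row shifts and turns the commanded pose from where the row before left it, along the tool's axes as they then stand; what a row does not reach is not made up. A row lasts 1/8 s, in which the tool goes at most 62.5 mm and 10.7 degrees, less where a joint would pass 70% of its speed; a pose out of reach is approached as far as the arm can. A call is refused whole if a number of a shift passes 62.5 or a number of a turn 0.188, either way. A call with a gripper value outside its range is refused whole. The fingers move at their own pace and stop on an object; "grip_force" is the grip in N (left out, the last holds). Time passes only in rows, so rows that do not move let the fingers close. It gives the time, the measured TCP pose, the force and the opening at its end, in the units of the state.
- robot.read_state(): the state, without advancing time (a new reading comes with each control period).
- viewer.read_camera(name): name is "scene" or "side" or "wrist"; returns the picture (384x512x3 uint8, blue, green, red); there is no depth.
- viewer.get_calibration(name): a dict with "fx", "fy", "cx", "cy" (pixels), "R" (3x3) and "t" (3): a world point X has camera coordinates R X + t. Camera axes: x right, y down, z forward; pixel columns grow to the right and rows downward; lengths in m; the calibration is good to about 2 mm. A picture is of the moment at which its call begins: read the wrist's pose just before it. get_calibration takes no time and is no camera call; for the wrist camera it gives the pose at the moment of the call.
- order.close_job(): hands the job in, once; it reports no verdict.
The state is a dict: "t": time; "q": joint angles; "dq": joint speeds; "joint_torque": joint torques, N m; "tool_pos": TCP position; "orientation": TCP orientation; "force": force on the tool from outside, world axes, zero at the start; "wrist_torque": the same for the moment, N m; "opening": finger opening in m.
Only numpy, scipy, OpenCV 4.12 (cv2) and the standard library are available. Lean on these libraries where they do the work, as an engineer would, in place of code of your own. Each camera call takes 0.05 s, during which the arm holds its last target. There are 200 camera calls.

## Working session

There is one attempt and no reset: what is moved stays moved. The work goes in short steps, Python scripts to look and compute and a tool call to move; the robot and the scene stay as the last step left them, time stands still between calls to the robot, and variables do not carry over. Pictures are saved under pics/ and viewed, about 8 in all and at most 12, crops included, and the job is handed in when it is done.

Besides the shell and the picture viewer there is one more tool, called as name(argument=value, ...), one argument or row to a line, values as JSON. apply_moves: Moves the arm, as the interface text tells. Its arguments: {"type":"object","properties":{"deltas":{"type":"array"},"grip_force":{"type":"number"}},"required":["deltas"]}

```bash
mkdir -p pics
cat > h.py <<'E'
import numpy as np, cv2, json
from plant import robot, viewer, order
def snap(n,fn=None):
    c=viewer.get_calibration(n); im=np.array(viewer.read_camera(n))
    if fn: cv2.imwrite('pics/'+fn,im)
    return im,c
def ray(c,u,v):
    R=np.array(c['R']);t=np.array(c['t'])
    d=R.T@np.array([(u-c['cx'])/c['fx'],(v-c['cy'])/c['fy'],1]); return -R.T@t,d
def onz(c,u,v,z):
    o,d=ray(c,u,v); return o+d*(z-o[2])/d[2]
def proj(c,X):
    p=np.array(c['R'])@np.array(X)+np.array(c['t']); return c['fx']*p[0]/p[2]+c['cx'],c['fy']*p[1]/p[2]+c['cy']
E
python3 - <<'E'
from h import *
a,c=snap('scene');b,d=snap('side');w,e=snap('wrist')
np.savez('v0.npz',a=a,b=b,w=w)
json.dump([{k:np.array(v).tolist() for k,v in x.items()} for x in (c,d,e)],open('c0.json','w'))
m=np.vstack([np.hstack([a,b])]);cv2.imwrite('pics/a.png',cv2.resize(a,(800,600),interpolation=2));cv2.imwrite('pics/b.png',cv2.resize(b,(800,600),interpolation=2));cv2.imwrite('pics/w.png',w)
print(robot.read_state())
for x in (c,d,e): print(-np.array(x['R']).T@np.array(x['t']),x['fx'])
E
```

```text
{'t': 0.15, 'q': array([ 1.11362856e+00,  1.30951434e-01,  1.48902827e+00,  9.25871494e-06,
        1.52300072e+00, -8.53953355e-02]), 'dq': array([ 1.42537044e-03, -2.10739376e-03, -3.20247563e-03,  8.88443911e-04,
        1.62893868e-03,  7.88915365e-06]), 'joint_torque': array([ 4.96183347e-04, -5.60473394e+01, -4.92338204e+01,  7.68677099e-02,
        3.03856947e-02, -4.35547338e-05]), 'tool_pos': array([0.21785658, 0.55886065, 0.40395037]), 'orientation': array([-5.80551662e-01, -3.08709692e+00,  2.09603591e-03]), 'force': array([-0.77401891,  0.67650923, -0.35087936]), 'wrist_torque': array([ 0.01512464,  0.07151016, -0.03932511]), 'opening': 0.09251143585136835}
[ 0.97551233 -0.64551186  1.17283077] 468.74483147677756
[ 0.04506303 -0.45262606  0.876116  ] 372.5920153344111
[0.14898671 0.58621505 0.38439953] 331.7896051495634
```

View pics/a.png

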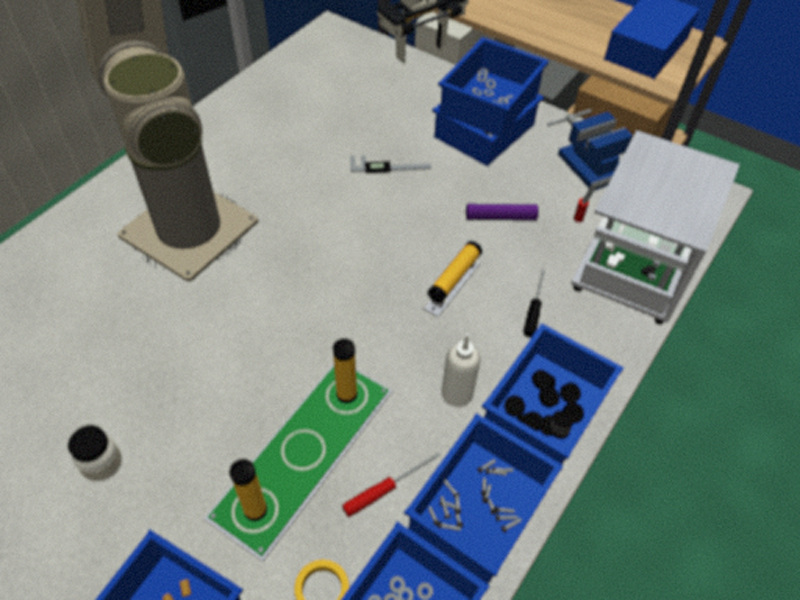

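View pics/b.png

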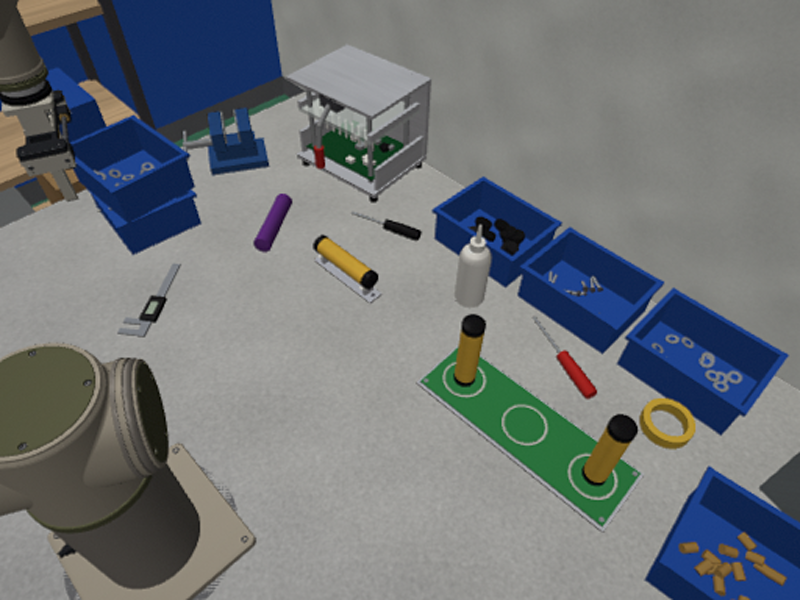

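The scene picture (800x600 scale) shows the yellow float on the rest at (455,272), the purple look-alike at (502,211), and standing floats at the two outer rings (345,370) and (248,490). The middle ring at (303,450) is free. The side view agrees: float at (345,262), free ring at (524,424). Next I measure both.

```bash
cat > m.py <<'E'
from h import *
def lines(img,c,roi,z):
    x0,y0,x1,y1=roi
    hsv=cv2.cvtColor(img,cv2.COLOR_BGR2HSV); m=cv2.inRange(hsv,(15,120,70),(32,255,255))
    k=np.zeros_like(m);k[y0:y1,x0:x1]=m[y0:y1,x0:x1]
    cs,_=cv2.findContours(k,0,2);ct=max(cs,key=cv2.contourArea)
    r=cv2.minAreaRect(ct);bp=cv2.boxPoints(r)
    e=[(bp[i]+bp[(i+1)%4])/2 for i in range(4)]
    if np.linalg.norm(e[0]-e[2])<np.linalg.norm(e[1]-e[3]): e=e[1:]
    return r[0],r[1],e[0],e[2]
E
python3 - <<'E'
from m import *
v=np.load('v0.npz');C=json.load(open('c0.json'))
s=.64
for n,img,c,roi,rr in (('scene',v['a'],C[0],(260,145,320,200),(303,450)),('side',v['b'],C[1],(195,145,245,190),(524,424))):
    ctr,wh,e0,e1=lines(img,c,roi,.045)
    A,B=onz(c,*e0,.045),onz(c,*e1,.045)
    print(n,ctr,wh,'ctr',onz(c,*ctr,.045),'ends',A,B,'len',np.linalg.norm(A-B),'ang',np.degrees(np.arctan2(*(A-B)[1::-1])))
    hsv=cv2.cvtColor(img,cv2.COLOR_BGR2HSV);g=cv2.inRange(hsv,(45,100,40),(80,255,255))
    # green disc inside the free ring = component holding the ring centre
    N,lab,st,cen=cv2.connectedComponentsWithStats(g)
    u,w=int(rr[0]*s),int(rr[1]*s);l=lab[w,u]
    print('ring disc',st[l],cen[l],onz(c,*cen[l],.009), 'area d mm')
    ct=cv2.findContours((lab==l).astype(np.uint8),0,1)[0][0][:,0]
    P=np.array([onz(c,*p,.009)[:2] for p in ct.astype(float)]);print('circle',cv2.minEnclosingCircle(P.astype(np.float32)*1000))
    # mat outline
    m=cv2.morphologyEx(g,cv2.MORPH_CLOSE,np.ones((25,25)))
    N,lab,st,cen=cv2.connectedComponentsWithStats(m);l=lab[w,u]
    ct=cv2.findContours((lab==l).astype(np.uint8),0,1)[0][0][:,0]
    P=np.array([onz(c,*p,.009)[:2] for p in ct.astype(float)]);print('mat',cv2.minAreaRect(P.astype(np.float32)*1000))
# triangulate the float centre
E
python3 - <<'E'
import cv2,numpy as np
v=np.load('v0.npz')
a=cv2.resize(v['a'][115:300,130:360],None,fx=1.7,fy=3.0*0.57,interpolation=2);b=cv2.resize(v['b'][115:300,150:380],a.shape[1::-1],interpolation=2)
cv2.imwrite('pics/c.png',np.hstack([a,b]))
E
```

```text
scene (292.7295227050781, 171.02459716796875) (10.883134841918945, 35.978363037109375) ctr [0.54916947 0.21524089 0.045     ] ends [0.54801963 0.28624762 0.045     ] [0.55026639 0.14750113 0.045     ] len 0.13876467258298758 ang 90.92772261858565
ring disc [182 277  24  22 399] [193.64912281 287.28070175] [ 0.53888846 -0.26315928  0.009     ] area d mm
circle ((538.7871704101562, -262.9017639160156), 31.8792667388916)
mat ((539.665283203125, -263.61212158203125), (112.16323852539062, 361.28033447265625), 2.1025261878967285)
side (218.62002563476562, 165.3400115966797) (35.80000305175781, 11.399999618530273) ctr [0.55069181 0.21614065 0.045     ] ends [0.54910884 0.2853038  0.045     ] [0.55219373 0.15051919 0.045     ] len 0.13481991731542628 ang 91.31112970092151
ring disc [323 261  26  22 444] [335.22072072 271.38063063] [ 0.53843505 -0.2608842   0.009     ] area d mm
circle ((539.0977172851562, -260.5818176269531), 32.8671989440918)
mat ((537.9649658203125, -260.85797119140625), (113.73109436035156, 363.0473937988281), 2.105374336242676)
```

View pics/c.png

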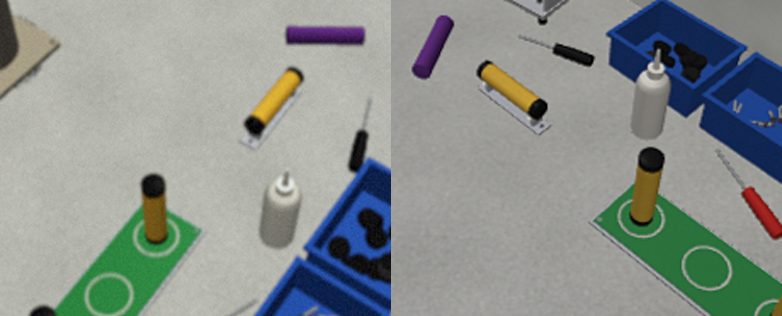

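The crop shows the yellow float lying in the white V-rest, at (273,100) left and (512,90) right. The purple tube at (325,35) / (433,46) is the look-alike, off the rest, so I leave it alone. The two views agree: float centre is about (0.550, 0.216) with axis at 91°, and the free ring is about (0.539, -0.262).

```bash
cat > go.py <<'E'
from h import *
from scipy.spatial.transform import Rotation as Ro
def plan(gx,gy,gz,ang=None):
    s=robot.read_state();R=Ro.from_rotvec(s['orientation']).as_matrix();p=s['tool_pos']
    yaw=0
    if ang is not None:
        T=np.array([np.cos(ang),np.sin(ang),0]);yaw=np.arctan2(T@R[:,1],T@R[:,0])
        yaw=(yaw+np.pi/2)%np.pi-np.pi/2
    R2=R@Ro.from_rotvec([0,0,yaw]).as_matrix()
    d=np.array([gx,gy,gz+.167])-p
    print('t',s['t'],'yaw',yaw,'q6',s['q'][5],'tool x',R[:2,0],'tilt',R[:,2].round(4),'delta mm before yaw',(R.T@d*1e3).round(1),'after yaw',(R2.T@d*1e3).round(1),'p',p.round(4))
E
python3 -c "
from go import *
plan(.5500,.2157,.150,np.radians(91.1))"
```

```text
t 0.15 yaw 1.1798244274653906 q6 -0.08539533549545957 tool x [-0.93168474  0.36326785] tilt [-6.0e-04 -1.2e-03 -1.0e+00] delta mm before yaw [-434.1 -198.9   87.2] after yaw [-349.4  325.6   87.2] p [0.2179 0.5589 0.404 ]
```

apply_moves(
  deltas=[
    [93, [0, 0, 0], 0.1685],
    [93, [0, 0, 0], 0.1685],
    [93, [0, 0, 0], 0.1685],
    [93, [0, 0, 0], 0.1685],
    [93, [0, 0, 0], 0.1685],
  ],
)

```text
t: 0.78
tool_pos: [0.2179, 0.5589, 0.4043]
orientation: [1.799, 2.575, -0.001]
force: [-0.5, -0.4, 0.4]
opening: 0.0928
```

apply_moves(
  deltas=[
    [93, [0, 0, 0], 0.1685],
    [93, [0, 0, 0], 0.1685],
    [93, [-35, 32.5, 0], 0],
    [93, [-35, 32.5, 0], 0],
    [93, [-35, 32.5, 0], 0],
  ],
)

```text
t: 1.4
tool_pos: [0.3181, 0.4548, 0.4044]
orientation: [2.199, 2.244, -0.001]
force: [0.4, -0.3, 0.2]
opening: 0.0932
```

apply_moves(
  deltas=[
    [93, [-35, 32.5, 0], 0],
    [93, [-35, 32.5, 0], 0],
    [93, [-35, 32.5, 0], 0],
    [93, [-35, 32.5, 0], 0],
    [93, [-35, 32.5, 0], 0],
  ],
)

```text
t: 2.02
tool_pos: [0.4842, 0.2828, 0.4045]
orientation: [-2.2, -2.243, 0.0]
force: [-0.3, -0.2, 0.2]
opening: 0.0929
```

apply_moves(
  deltas=[
    [93, [-35, 32.5, 0], 0],
    [93, [-35, 32.5, 0], 0],
    [93, [0, 0, 0], 0],
    [93, [0, 0, 0], 0],
  ],
)

```text
t: 2.52
tool_pos: [0.5495, 0.2155, 0.4043]
orientation: [-2.2, -2.242, 0.001]
force: [-0.2, 0.3, 0.3]
opening: 0.0927
```

```bash
python3 -c "
from go import *
im,c=snap('wrist','w1.png')
plan(.5500,.2157,.150,np.radians(91.1))
from m import lines
ctr,wh,e0,e1=lines(im,c,(0,0,512,384),.045)
A,B=onz(c,*e0,.045),onz(c,*e1,.045)
print(ctr,wh,onz(c,*ctr,.045),A,B,np.linalg.norm(A-B),np.degrees(np.arctan2(*(A-B)[1::-1])),(A+B)/2)
"
```

```text
t 2.575 yaw 0.0007233985568246837 q6 0.267755353380227 tool x [-0.01992056  0.99980155] tilt [-8.e-04  2.e-04 -1.e+00] delta mm before yaw [-0.3  0.9 87.4] after yaw [-0.3  0.9 87.4] p [0.5492 0.216  0.4044]
(368.0, 371.0) (24.0, 286.0) [ 0.69529538 -0.0324602   0.045     ] [ 0.87371308 -0.02886405  0.045     ] [ 0.51672008 -0.03605953  0.045     ] 0.3570655128294867 1.154685689527028 [ 0.69521658 -0.03246179  0.045     ]
```

View pics/w1.png

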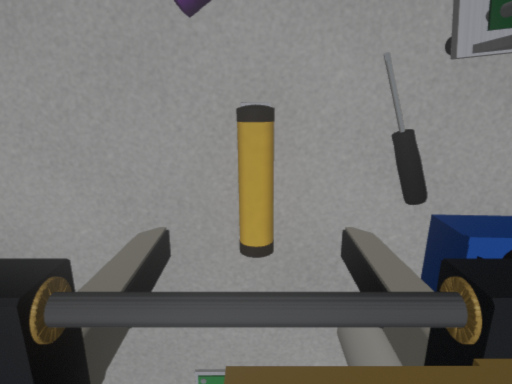

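The wrist view shows the float upright in the picture, centred at (256,180), with yellow from row 122 to 243. The mask caught the bar at the bottom edge, so I restrict the region.

```bash
python3 -c "
from go import *
from m import lines
im=cv2.imread('pics/w1.png');c=viewer.get_calibration('wrist')
ctr,wh,e0,e1=lines(im,c,(225,90,290,270),.045)
for z in (.045,.064):
  A,B=onz(c,*e0,z),onz(c,*e1,z)
  print(ctr,wh,onz(c,*ctr,z),A,B,np.linalg.norm(A-B),np.degrees(np.arctan2(*(A-B)[1::-1])),(A+B)/2)
W=[np.mean([[*robot.read_state()['wrist_torque'],*robot.read_state()['force']] for _ in range(1)],0)];print(W)
"
```

```text
(255.0, 184.0) (124.0, 34.0) [0.54940557 0.20584824 0.045     ] [0.54811233 0.26999401 0.045     ] [0.55083906 0.13474608 0.045     ] 0.1352754113138989 91.15498310185605 [0.5494757  0.20237005 0.045     ]
(255.0, 184.0) (124.0, 34.0) [0.54933602 0.2105919  0.064     ] [0.54811504 0.27115349 0.064     ] [0.55068941 0.14346262 0.064     ] 0.12771681780446162 91.15498310185599 [0.54940222 0.20730805 0.064     ]
[array([-0.07798713,  0.0536808 ,  0.02338723,  0.20615639, -0.20006959,
        0.22217076])]
```

Casting each yellow edge at the height it is seen at (top at the far end, axis height at the near end) gives y = 0.207–0.2095 in all three views. I'll use (0.5495, 0.208). First a torque baseline.

```bash
cat > tq.py <<'E'
from h import *
from scipy.spatial.transform import Rotation as Ro
def avg(n=10,cam='side'):
    L=[]
    for _ in range(n):
        s=robot.read_state();L.append([*s['wrist_torque'],*s['force']]);im=viewer.read_camera(cam)
    L=np.array(L);print('t',s['t'],'mean',L.mean(0).round(3),'sem',(L.std(0)/n**.5).round(3),'open',s['opening'],'z',s['tool_pos'][2]);return np.array(im)
E
python3 -c "
from tq import *
avg()"
```

```text
t 3.025 mean [-0.053  0.063  0.011 -0.038 -0.225  0.16 ] sem [0.009 0.007 0.008 0.114 0.142 0.148] open 0.09272967360029935 z 0.4048044873901485
```

apply_moves(
  deltas=[
    [93, [-4, 0, 40], 0],
    [93, [-4, 0, 40], 0],
    [93, [0, 0, 40], 0],
    [93, [0, 0, 30], 0],
    [93, [0, 0, 20], 0],
  ],
)

```text
t: 3.7
tool_pos: [0.5494, 0.2073, 0.233]
orientation: [-2.199, -2.242, 0.003]
force: [0.0, -0.5, -0.5]
opening: 0.093
```

apply_moves(
  deltas=[
    [93, [0, 0, 12], 0],
    [93, [0, 0, 10], 0],
    [93, [0, 0, 0], 0],
    [50, [0, 0, 0], 0],
    [30, [0, 0, 0], 0],
  ],
  grip_force=25,
)

```text
t: 4.32
tool_pos: [0.5503, 0.2075, 0.2137]
orientation: [2.199, 2.242, 0.002]
force: [0.7, 0.1, -0.7]
opening: 0.0775
```

apply_moves(
  deltas=[
    [25, [0, 0, 0], 0],
    [25, [0, 0, 0], 0],
    [25, [0, 0, 0], 0],
    [25, [0, 0, 0], 0],
  ],
  grip_force=25,
)

```text
t: 4.82
tool_pos: [0.5498, 0.2074, 0.2127]
orientation: [-2.2, -2.243, 0.0]
force: [-9.7, -0.7, 4.7]
opening: 0.0378
```

apply_moves(
  deltas=[
    [25, [0, 0, -8], 0],
    [25, [0, 0, -15], 0],
    [25, [0, 0, -20], 0],
    [25, [0, 0, -17], 0],
    [25, [0, 0, 0], 0],
  ],
  grip_force=25,
)

```text
t: 5.45
tool_pos: [0.5509, 0.2077, 0.2757]
orientation: [2.198, 2.241, 0.007]
force: [0.3, 0.5, -2.4]
opening: 0.0377
```

```bash
python3 -c "
from tq import *
im=avg()
cv2.imwrite('pics/s2.png',cv2.resize(im[90:240,130:330],None,fx=3,fy=3,interpolation=2))"
```

```text
t 5.9 mean [-0.185  0.075  0.008 -0.03  -0.07  -2.55 ] sem [0.009 0.01  0.008 0.14  0.192 0.161] open 0.03779770213460506 z 0.2720964217193592
```

View pics/s2.png

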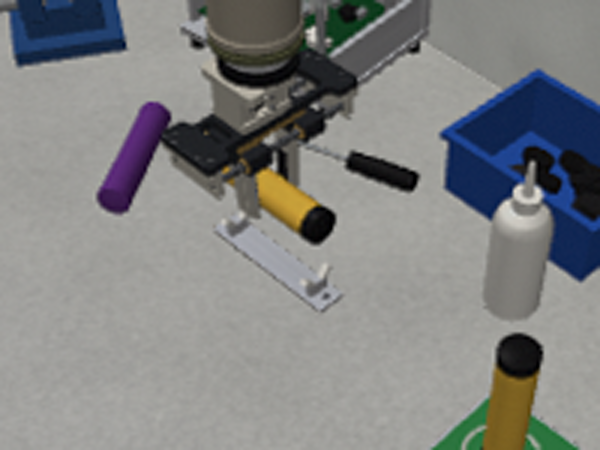

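The side crop shows the float held level and clear of the rest, its near cap at (318,223). The wrist moment about world x changed by −0.132 ± 0.013 N·m under a −2.7 N load. That puts the centre of mass about +49 mm in y from the grasp, so the heavy end is +y.

If it swung from a middle grip, the top would be 80 mm above the pads and would hit the gripper body at 65 mm. So I lay it back and regrip 30 mm toward the light end (−y).

apply_moves(
  deltas=[
    [25, [0, 0, 17], 0],
    [25, [0, 0, 18], 0],
    [25, [0, 0, 13], 0],
    [25, [0, 0, 7], 0],
    [25, [0, 0, 4], 0],
  ],
  grip_force=25,
)

```text
t: 6.58
tool_pos: [0.5498, 0.2074, 0.2131]
orientation: [-2.199, -2.243, 0.001]
force: [-1.6, -0.7, -0.7]
opening: 0.0377
```

apply_moves(
  deltas=[
    [25, [0, 0, 1], 0],
    [25, [0, 0, 0], 0],
    [60, [0, 0, 0], 0],
    [60, [0, 0, 0], 0],
    [60, [0, 0, 0], 0],
  ],
)

```text
t: 7.2
tool_pos: [0.5502, 0.2075, 0.2133]
orientation: [2.199, 2.243, 0.002]
force: [-0.7, 0.6, -0.6]
opening: 0.059
```

apply_moves(
  deltas=[
    [60, [-10, 0, 0], 0],
    [60, [-10, 0, 0], 0],
    [60, [-10, 0, 0], 0],
    [60, [0, 0, 0], 0],
    [45, [0, 0, 0], 0],
  ],
)

```text
t: 7.82
tool_pos: [0.5505, 0.1773, 0.2128]
orientation: [-2.2, -2.242, -0.0]
force: [-0.1, -0.1, 0.0]
opening: 0.0541
```

```bash
python3 -c "
from go import *
im,c=snap('side');print(c['fx'])
cv2.imwrite('pics/s3.png',cv2.resize(im[90:240,130:330],None,fx=3,fy=3,interpolation=2))
plan(.55,.178,.045)"
```

```text
372.5920153344111
t 7.875 yaw 0 q6 0.20380911576208113 tool x [-0.01936973  0.99981238] tilt [ 1.e-04  1.e-04 -1.e+00] delta mm before yaw [ 0.5 -0.5  0.8] after yaw [ 0.5 -0.5  0.8] p [0.5505 0.1775 0.2128]
```

View pics/s3.png

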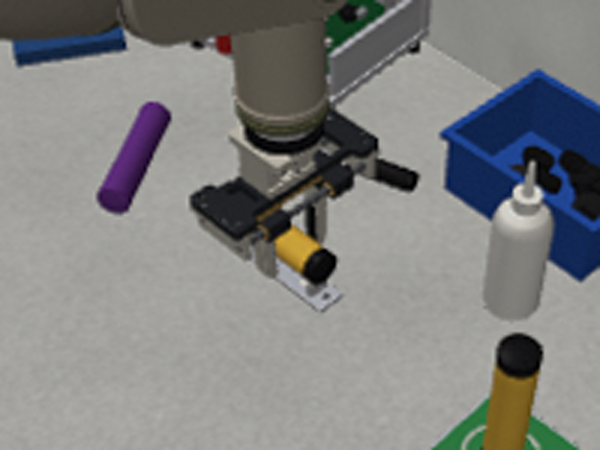

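The float lies back in the rest, near cap at (320,265), with the fingers astride its light half. Now a firm grip and lift.

apply_moves(
  deltas=[
    [25, [0, 0, 0], 0],
    [25, [0, 0, 0], 0],
    [25, [0, 0, 0], 0],
    [25, [0, 0, -8], 0],
    [25, [0, 0, -20], 0],
  ],
  grip_force=50,
)

```text
t: 8.5
tool_pos: [0.5497, 0.1772, 0.2403]
orientation: [-2.199, -2.242, 0.004]
force: [0.1, -0.5, -3.3]
opening: 0.0374
```

apply_moves(
  deltas=[
    [25, [0, 0, -35], 0],
    [25, [0, 0, -45], 0],
    [25, [0, 0, -45], 0],
    [25, [0, 0, -45], 0],
    [25, [0, 0, -45], 0],
  ],
)

```text
t: 9.12
tool_pos: [0.5499, 0.1773, 0.4589]
orientation: [2.199, 2.242, 0.002]
force: [1.4, 0.2, -2.3]
opening: 0.0373
```

apply_moves(
  deltas=[
    [25, [0, 0, -35], 0],
    [25, [0, 0, -22], 0],
    [25, [0, 0, 0], 0],
    [25, [0, 0, 0], 0],
  ],
)

```text
t: 9.62
tool_pos: [0.5502, 0.1773, 0.5121]
orientation: [-2.199, -2.243, 0.001]
force: [-0.7, -0.4, -3.2]
opening: 0.0372
```

apply_moves(
  deltas=[
    [25, [0, 0, 0], 0],
    [25, [0, 0, 0], 0],
    [25, [0, 0, 0], 0],
    [25, [0, 0, 0], 0],
    [25, [0, 0, 0], 0],
  ],
  grip_force=4,
)

```text
t: 10.25
tool_pos: [0.5505, 0.1775, 0.5127]
orientation: [-2.199, -2.243, -0.0]
force: [1.1, -0.0, -2.4]
opening: 0.0379
```

```bash
python3 -c "
from go import *
from tq import avg
im,c=snap('side')
cv2.imwrite('pics/s4.png',cv2.resize(im[0:220,130:330],None,fx=2.7,fy=2.7,interpolation=2))
avg(5)
plan(.539,-.262,.30,np.radians(92.1))"
```

```text
t 10.5 mean [-0.061  0.076 -0.007 -0.069  0.317 -2.558] sem [0.046 0.013 0.013 0.123 0.24  0.28 ] open 0.03821818652416611 z 0.5128021397924285
t 10.55 yaw -0.017181469324204945 q6 0.20368337956426483 tool x [-0.01946921  0.99981045] tilt [ 1.e-04 -1.e-04 -1.e+00] delta mm before yaw [-439.1  -20.    45.8] after yaw [-438.7  -27.6   45.8] p [0.5505 0.1774 0.5128]
```

View pics/s4.png

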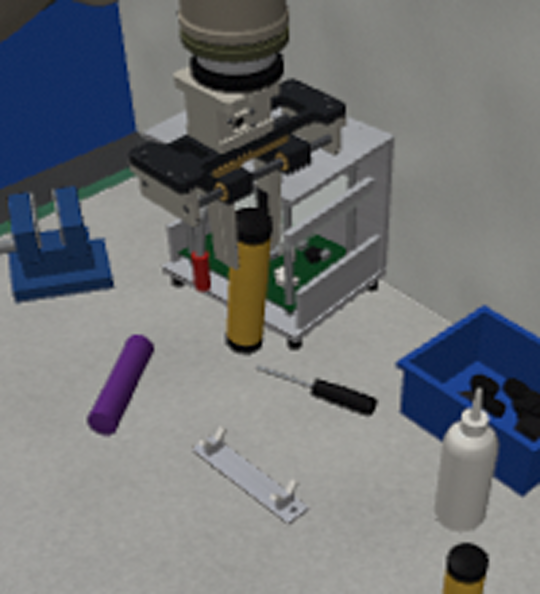

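It swung to hang upright, cap tops at (253,225) and (243,342), which confirms the former +y end as heavy. I let it settle, firm up the grip and carry it at height.

apply_moves(
  deltas=[
    [25, [0, 0, 0], 0],
    [25, [0, 0, 0], 0],
    [25, [0, 0, 0], 0],
    [25, [0, 0, 0], 0],
    [25, [0, 0, 0], 0],
  ],
)

```text
t: 11.18
tool_pos: [0.5505, 0.1774, 0.5128]
orientation: [2.2, 2.243, 0.0]
force: [0.8, 0.4, -3.0]
opening: 0.0377
```

apply_moves(
  deltas=[
    [25, [0, 0, 0], 0],
    [25, [0, 0, 0], 0],
    [25, [0, 0, 0], -0.017],
    [25, [-10, -1, 0], 0],
    [25, [-25, -2, 0], 0],
  ],
  grip_force=30,
)

```text
t: 11.8
tool_pos: [0.5486, 0.1422, 0.5126]
orientation: [-2.179, -2.263, 0.0]
force: [0.1, -1.4, -3.0]
opening: 0.0375
```

apply_moves(
  deltas=[
    [25, [-35, -2, 0], 0],
    [25, [-40, -3, 0], 0],
    [25, [-40, -3, 0], 0],
    [25, [-40, -3, 0], 0],
    [25, [-40, -3, 0], 0],
  ],
)

```text
t: 12.42
tool_pos: [0.5414, -0.0549, 0.5129]
orientation: [2.181, 2.261, 0.0]
force: [0.1, -0.4, -1.8]
opening: 0.0376
```

apply_moves(
  deltas=[
    [25, [-40, -3, 0], 0],
    [25, [-40, -3, 0], 0],
    [25, [-40, -3, 0], 0],
    [25, [-35, -2, 0], 0],
    [25, [-28, -1, 0], 0],
  ],
)

```text
t: 13.05
tool_pos: [0.5359, -0.2384, 0.5127]
orientation: [2.182, 2.26, -0.0]
force: [1.4, 0.2, -2.8]
opening: 0.0381
```

apply_moves(
  deltas=[
    [25, [-18, -1, 0], 0],
    [25, [-8, 0, 0], 0],
    [25, [0, 0, 0], 0],
    [25, [0, 0, 0], 0],
    [25, [0, 0, 0], 0],
  ],
)

```text
t: 13.68
tool_pos: [0.5367, -0.2615, 0.5129]
orientation: [2.179, 2.263, 0.0]
force: [0.1, 0.2, -2.4]
opening: 0.0376
```

```bash
cat > up.py <<'E'
from h import *
def axis(img,c,roi):
    x0,y0,x1,y1=roi
    m=cv2.inRange(cv2.cvtColor(img,cv2.COLOR_BGR2HSV),(15,120,70),(32,255,255))
    k=np.zeros_like(m);k[y0:y1,x0:x1]=m[y0:y1,x0:x1]
    k=cv2.morphologyEx(k,cv2.MORPH_OPEN,np.ones((3,3)))
    ct=max(cv2.findContours(k,0,1)[0],key=cv2.contourArea)
    f=np.zeros_like(k);cv2.drawContours(f,[ct],-1,255,-1)
    ys,xs=np.nonzero(f);rows=np.arange(ys.min()+4,ys.max()-4)
    cx=[xs[ys==r].mean() for r in rows];p=np.polyfit(rows,cx,1)
    return p,ys.min(),ys.max(),xs.min(),xs.max()
E
python3 - <<'E'
from go import *
from tq import avg
avg(6)
a,c=snap('scene');b,d=snap('side')
np.savez('v1.npz',a=a,b=b)
cv2.imwrite('pics/d.png',np.hstack([cv2.resize(x,(390,390),interpolation=2) for x in (a[150:350,100:300],b[120:340,230:450])]))
plan(.539,-.262,.30,np.radians(92.1))
# where the float's axis ought to show if vertical at grasp position
s=robot.read_state()['tool_pos']
for n,k in (('scene',c),('side',d)):
    print(n,[np.round(proj(k,[s[0],s[1],s[2]-.167+h]),1) for h in (.05,-.11)])
E
```

```text
t 13.925 mean [-0.092  0.043 -0.01  -0.161  0.035 -2.509] sem [0.011 0.009 0.014 0.156 0.122 0.224] open 0.03744124696050438 z 0.5128291756121476
t 14.075 yaw -0.00010214988727264007 q6 -0.5771417550296712 tool x [-0.03654163  0.99933213] tilt [-0. -0. -1.] delta mm before yaw [ 0.2  2.5 45.7] after yaw [ 0.2  2.5 45.7] p [ 0.5365 -0.2623  0.5127]
scene [array([178. , 202.2]), array([185.3, 242.9])]
side [array([372.2, 167.3]), array([353.6, 220. ])]
```

View pics/d.png

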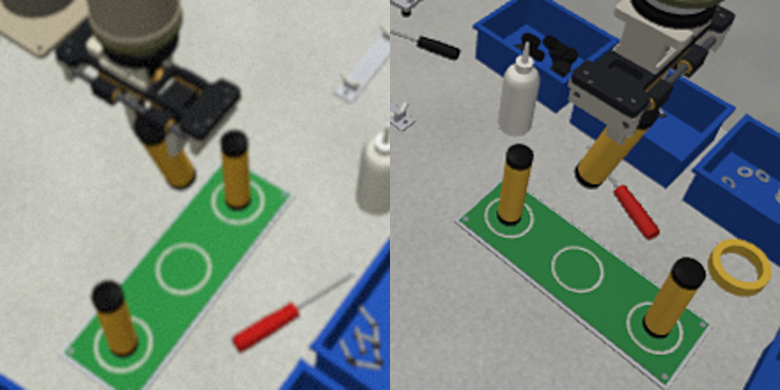

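Both views show the float over the middle ring but leaning, its bottom toward +y (side view: bottom at x≈343 against 354 if vertical). The moment change of −0.04 N·m says about 12°. I relax to a light grip and let it hang again.

apply_moves(
  deltas=[
    [25, [0, 2.5, 0], 0],
    [25, [0, 0, 0], 0],
    [25, [0, 0, 0], 0],
    [25, [0, 0, 0], 0],
    [25, [0, 0, 0], 0],
  ],
  grip_force=3,
)

```text
t: 14.7
tool_pos: [0.539, -0.2623, 0.5127]
orientation: [-2.181, -2.262, 0.0]
force: [0.2, 0.1, -2.4]
opening: 0.0383
```

apply_moves(
  deltas=[
    [25, [0, 0, 0], 0],
    [25, [0, 0, 0], 0],
    [25, [0, 0, 0], 0],
    [25, [0, 0, 0], 0],
    [25, [0, 0, 0], 0],
  ],
)

```text
t: 15.32
tool_pos: [0.539, -0.2623, 0.5127]
orientation: [2.181, 2.262, -0.0]
force: [0.3, -0.1, -1.5]
opening: 0.0381
```

```bash
cat > lean.py <<'E'
from up import *
from tq import avg
import sys
avg(int(sys.argv[1]))
s=robot.read_state();G=s['tool_pos']-[0,0,.167]
a,c=snap('scene');b,d=snap('side');np.savez('v1.npz',a=a,b=b)
N=[]
for n,im,k in (('scene',a,c),('side',b,d)):
    u,v=proj(k,G-[0,0,.04]);
    try:p,*bb=axis(im,k,(int(u-30),int(v-38),int(u+30),int(v+38)))
    except Exception as e: print(n,e);continue
    o,d1=ray(k,np.polyval(p,bb[0]),bb[0]);o,d2=ray(k,np.polyval(p,bb[1]),bb[1])
    nn=np.cross(d1,d2);N.append(nn/np.linalg.norm(nn));
    v1=[proj(k,G+[0,0,h]) for h in (0,-.11)]
    print(n,'slope',p[0],'vertical would be',(v1[1][0]-v1[0][0])/(v1[1][1]-v1[0][1]),'box',bb)
if len(N)==2:
    ax=np.cross(*N);ax/=np.linalg.norm(ax);ax*=np.sign(ax[2]);print('axis up',ax.round(3),'tilt deg',np.degrees(np.arccos(ax[2])),'p',G)
E
python3 lean.py 10
```

```text
t 15.775 mean [-8.800e-02  7.700e-02  2.000e-03  4.110e-01 -8.700e-02 -2.532e+00] sem [0.01  0.01  0.009 0.153 0.172 0.202] open 0.03805018302126146 z 0.5127445035350952
scene slope 0.47213622291021634 vertical would be 0.17724240683934886 box [np.int64(224), np.int64(250), np.int64(175), np.int64(196)]
side slope -0.6229407897281171 vertical would be -0.35428090891576486 box [np.int64(192), np.int64(226), np.int64(341), np.int64(374)]
axis up [-0.023 -0.149  0.989] tilt deg 8.665987277944721 p [ 0.53900113 -0.26228938  0.34574787]
```

Settled, it still leans about 9–11° (friction in the pads). I shake the hand gently along y, high above the neighbours, to break the friction.

apply_moves(
  deltas=[
    [25, [15, 0, 0], 0],
    [25, [-15, 0, 0], 0],
    [25, [15, 0, 0], 0],
    [25, [-15, 0, 0], 0],
    [25, [12, 0, 0], 0],
  ],
  grip_force=3,
)

```text
t: 16.55
tool_pos: [0.5384, -0.2513, 0.5124]
orientation: [-2.182, -2.26, 0.001]
force: [-0.1, -0.6, -2.7]
opening: 0.0382
```

apply_moves(
  deltas=[
    [25, [-12, 0, 0], 0],
    [25, [9, 0, 0], 0],
    [25, [-9, 0, 0], 0],
    [25, [5, 0, 0], 0],
    [25, [-5, 0, 0], 0],
  ],
)

```text
t: 17.18
tool_pos: [0.5391, -0.262, 0.5128]
orientation: [-2.18, -2.262, -0.0]
force: [0.7, -0.6, -2.1]
opening: 0.0381
```

apply_moves(
  deltas=[
    [25, [0, 0, 0], 0],
    [25, [0, 0, 0], 0],
    [25, [0, 0, 0], 0],
    [25, [0, 0, 0], 0],
  ],
)

```text
t: 17.68
tool_pos: [0.539, -0.2622, 0.5127]
orientation: [-2.18, -2.262, 0.0]
force: [-0.1, 0.0, -2.5]
opening: 0.0381
```

```bash
python3 lean.py 10
```

```text
t 18.125 mean [-0.06   0.059 -0.003 -0.229  0.025 -2.471] sem [0.009 0.006 0.007 0.158 0.176 0.138] open 0.037965457160019735 z 0.5127192900420171
scene slope 0.18379446640315925 vertical would be 0.17723697908718825 box [np.int64(226), np.int64(256), np.int64(174), np.int64(192)]
side slope -0.3874173918733242 vertical would be -0.3542623214178812 box [np.int64(194), np.int64(232), np.int64(346), np.int64(374)]
axis up [ 0.012 -0.011  1.   ] tilt deg 0.929527641867746 p [ 0.53899595 -0.26227983  0.34575046]
```

Now vertical to within about 1°, by the cameras and by the moment. I firm the grip a little and lower, slowly near the mat.

apply_moves(
  deltas=[
    [25, [0, 0, 0], 0],
    [25, [0, 0, 0], 0],
    [25, [0, 0, 15], 0],
    [25, [0, 0, 30], 0],
    [25, [0, 0, 40], 0],
  ],
  grip_force=15,
)

```text
t: 18.9
tool_pos: [0.539, -0.2623, 0.4268]
orientation: [2.179, 2.26, 0.001]
force: [0.1, -0.3, -2.8]
opening: 0.0374
```

apply_moves(
  deltas=[
    [25, [0, 0, 40], 0],
    [25, [0, 0, 35], 0],
    [25, [0, 0, 25], 0],
    [25, [0, 0, 15], 0],
    [25, [0, 0, 6], 0],
  ],
)

```text
t: 19.52
tool_pos: [0.5399, -0.2633, 0.3102]
orientation: [2.176, 2.257, 0.0]
force: [-3.9, 0.2, 26.0]
opening: 0.0386
```

```bash
python3 lean.py 6; python3 -c "
import numpy as np,cv2
v=np.load('v1.npz');cv2.imwrite('pics/e.png',np.hstack([cv2.resize(x,(390,390),interpolation=2) for x in (v['a'][210:350,120:260],v['b'][160:320,270:430])]))"
```

```text
t 19.775 mean [-0.219  1.053  0.    -3.151 -0.337 17.577] sem [0.016 0.069 0.011 0.225 0.235 1.586] open 0.03842611664391355 z 0.30996695673052105
scene slope 0.2571428571428555 vertical would be 0.17749148542693388 box [np.int64(270), np.int64(292), np.int64(183), np.int64(198)]
side slope -0.7008332797806412 vertical would be -0.3560747634156891 box [np.int64(249), np.int64(276), np.int64(331), np.int64(353)]
axis up [ 0.107 -0.121  0.987] tilt deg 9.268287524998192 p [ 0.53970187 -0.26313382  0.14296814]
```

View pics/e.png

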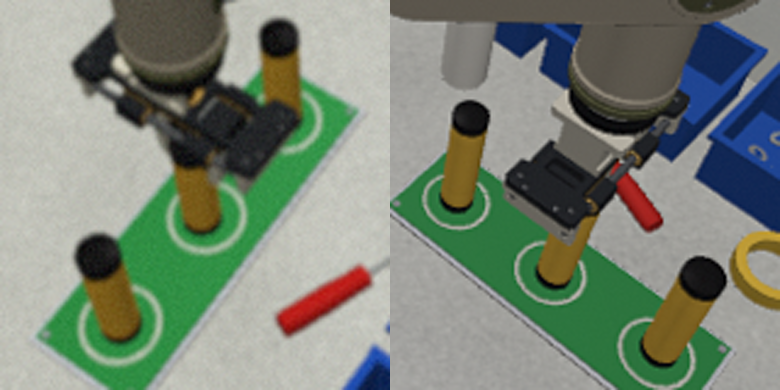

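The side crop shows the float already touching inside the free ring, bottom at (555,278), with a 17 N push at grasp height 0.143. So it had slid down about 24 mm in the light grip, during the shaking. I back off at once and look at how it hangs.

apply_moves(
  deltas=[
    [25, [0, 0, -5], 0],
    [25, [0, 0, -15], 0],
    [25, [0, 0, -20], 0],
    [25, [0, 0, -10], 0],
    [25, [0, 0, 0], 0],
  ],
  grip_force=20,
)

```text
t: 20.55
tool_pos: [0.5394, -0.2625, 0.3585]
orientation: [2.179, 2.26, 0.001]
force: [0.1, 0.5, -1.8]
opening: 0.0378
```

```bash
python3 lean.py 8; python3 -c "
import numpy as np,cv2
v=np.load('v1.npz');cv2.imwrite('pics/f.png',np.hstack([cv2.resize(x,(390,390),interpolation=2) for x in (v['a'][210:350,120:260],v['b'][160:320,270:430])]))"
```

```text
t 20.9 mean [-0.059  0.08   0.007 -0.16  -0.24  -2.57 ] sem [0.007 0.015 0.01  0.168 0.207 0.263] open 0.0378885180308454 z 0.3559746271551838
scene slope 0.25535714285714534 vertical would be 0.17729836151400746 box [np.int64(260), np.int64(283), np.int64(181), np.int64(197)]
side slope -0.6189991347416208 vertical would be -0.3540971389826866 box [np.int64(238), np.int64(266), np.int64(333), np.int64(357)]
axis up [ 0.077 -0.1    0.992] tilt deg 7.230633574980025 p [ 0.53886989 -0.26222577  0.18913275]
```

View pics/f.png

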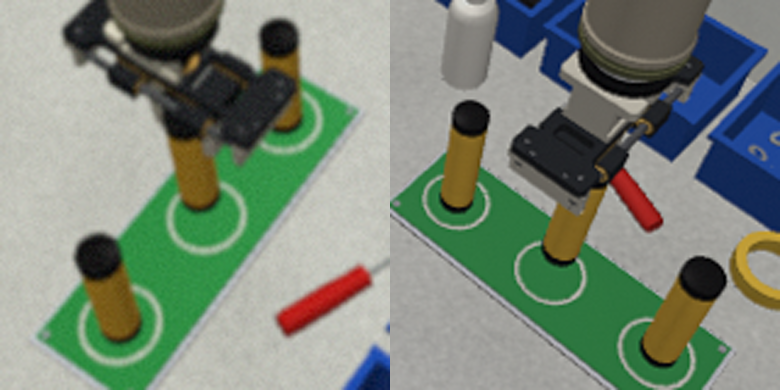

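In the picture the float hangs straight above the ring, bottom cap at (562,258), edges close to the vertical slope; the moment (−0.059 against −0.053) agrees. The fitted slopes are spoiled by the finger covering it. Lowering again, in small steps with a softer grip.

apply_moves(
  deltas=[
    [25, [0, 0, 8], 0],
    [25, [0, 0, 12], 0],
    [25, [0, 0, 10], 0],
    [25, [0, 0, 5], 0],
    [25, [0, 0, 2], 0],
  ],
  grip_force=10,
)

```text
t: 21.68
tool_pos: [0.5389, -0.2622, 0.3191]
orientation: [-2.18, -2.261, 0.0]
force: [0.4, 0.1, -1.9]
opening: 0.0375
```

apply_moves(
  deltas=[
    [25, [0, 0, 1], 0],
    [25, [0, 0, 1], 0],
    [25, [0, 0, 1], 0],
  ],
)

```text
t: 22.05
tool_pos: [0.5391, -0.2623, 0.317]
orientation: [2.18, 2.261, 0.0]
force: [0.1, 0.8, -2.1]
opening: 0.0381
```

apply_moves(
  deltas=[
    [25, [0, 0, 1], 0],
    [25, [0, 0, 1], 0],
  ],
)

```text
t: 22.3
tool_pos: [0.539, -0.2623, 0.3147]
orientation: [2.181, 2.262, -0.0]
force: [-0.4, -0.5, -2.1]
opening: 0.0383
```

apply_moves(
  deltas=[
    [25, [0, 0, 1], 0],
    [25, [0, 0, 1], 0],
  ],
)

```text
t: 22.55
tool_pos: [0.539, -0.2623, 0.3126]
orientation: [-2.181, -2.262, 0.0]
force: [-0.3, 0.8, -3.1]
opening: 0.0381
```

apply_moves(
  deltas=[
    [25, [0, 0, 1], 0],
    [25, [0, 0, 0.5], 0],
  ],
)

```text
t: 22.8
tool_pos: [0.539, -0.2623, 0.3111]
orientation: [-2.18, -2.262, 0.0]
force: [-0.2, 1.0, -2.4]
opening: 0.0379
```

```bash
python3 -c "
from tq import *
avg(5)"
```

```text
t 23.0 mean [-0.069  0.059  0.014  0.149  0.138 -2.677] sem [0.009 0.008 0.012 0.188 0.331 0.104] open 0.03815626444098713 z 0.3112739773967115
```

apply_moves(
  deltas=[
    [25, [0, 0, 1], 0],
    [25, [0, 0, 0.5], 0],
  ],
)

```text
t: 23.3
tool_pos: [0.5392, -0.2625, 0.3106]
orientation: [2.18, 2.261, -0.0]
force: [-1.7, -0.2, 5.4]
opening: 0.038
```

apply_moves(
  deltas=[
    [25, [0, 0, 0.7], 0],
    [25, [0, 0, 0], 0],
  ],
)

```text
t: 23.55
tool_pos: [0.5392, -0.2626, 0.3106]
orientation: [2.179, 2.26, -0.0]
force: [-3.2, 0.0, 7.9]
opening: 0.0379
```

apply_moves(
  deltas=[
    [25, [0, 0, 0.7], 0],
    [25, [0, 0, 0], 0],
  ],
)

```text
t: 23.8
tool_pos: [0.5394, -0.2628, 0.3105]
orientation: [2.179, 2.259, 0.0]
force: [-3.0, -0.0, 10.0]
opening: 0.0382
```

```bash
python3 -c "
from tq import *
avg(5)"
```

```text
t 24.0 mean [-7.100e-02  9.540e-01 -5.000e-03 -3.293e+00 -5.500e-02  9.911e+00] sem [0.009 0.012 0.007 0.131 0.109 0.048] open 0.03814554832267286 z 0.3104481526556043
```

It touches at TCP z ≈ 0.3105. I take the extra press off before letting go.

apply_moves(
  deltas=[
    [25, [0, 0, -1], 0],
    [25, [0, 0, -1], 0],
    [25, [0, 0, 0], 0],
  ],
)

```text
t: 24.42
tool_pos: [0.5391, -0.2624, 0.3106]
orientation: [2.18, 2.261, 0.0]
force: [-0.4, 0.6, 3.3]
opening: 0.038
```

```bash
python3 -c "
from tq import *
avg(5)"
```

```text
t 24.625 mean [-1.21e-01  6.50e-02  2.00e-03  1.00e-03  2.44e-01  3.48e+00] sem [0.021 0.016 0.012 0.151 0.282 0.114] open 0.03776923028902674 z 0.3106244405792188
```

apply_moves(
  deltas=[
    [25, [0, 0, -0.5], 0],
    [25, [0, 0, 0], 0],
    [25, [0, 0, 0], 0],
  ],
  grip_force=3,
)

```text
t: 25.05
tool_pos: [0.5389, -0.2622, 0.3106]
orientation: [-2.18, -2.261, 0.0]
force: [-0.2, 0.5, 1.0]
opening: 0.0381
```

apply_moves(
  deltas=[
    [39, [0, 0, 0], 0],
    [41, [0, 0, 0], 0],
    [44, [0, 0, 0], 0],
    [48, [0, 0, 0], 0],
    [55, [0, 0, 0], 0],
  ],
)

```text
t: 25.68
tool_pos: [0.539, -0.2623, 0.3108]
orientation: [2.181, 2.262, 0.0]
force: [-0.3, -0.2, -0.4]
opening: 0.0526
```

apply_moves(
  deltas=[
    [70, [0, 0, 0], 0],
    [90, [0, 0, 0], 0],
    [93, [0, 0, 0], 0],
    [93, [0, 0, 0], 0],
  ],
)

```text
t: 26.18
tool_pos: [0.539, -0.2623, 0.3108]
orientation: [2.18, 2.262, 0.0]
force: [-0.0, 0.1, -0.3]
opening: 0.0899
```

```bash
python3 lean.py 2; python3 -c "
import numpy as np,cv2
v=np.load('v1.npz');cv2.imwrite('pics/g.png',np.hstack([cv2.resize(x,(390,390),interpolation=2) for x in (v['a'][210:350,120:260],v['b'][160:320,270:430])]))"
```

```text
t 26.225 mean [-0.029  0.054 -0.006 -0.164 -0.136 -0.453] sem [0.012 0.011 0.017 0.106 0.177 0.117] open 0.09140562869447721 z 0.3108033311512146
scene slope 0.19670329670329528 vertical would be 0.17723133723180814 box [np.int64(269), np.int64(291), np.int64(184), np.int64(199)]
side slope -0.7141073212501501 vertical would be -0.35427267444462723 box [np.int64(254), np.int64(275), np.int64(330), np.int64(350)]
axis up [ 0.133 -0.122  0.983] tilt deg 10.426912145012983 p [ 0.53900516 -0.26228271  0.14383694]
```

View pics/g.png

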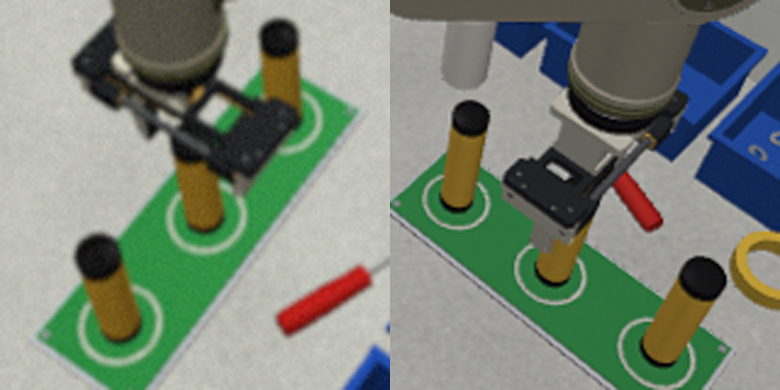

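The float stands free inside the ring (bottom at (555,275) in the side half) with the jaws open. Now straight up.

apply_moves(
  deltas=[
    [93, [0, 0, -10], 0],
    [93, [0, 0, -30], 0],
    [93, [0, 0, -40], 0],
    [93, [0, 0, -45], 0],
    [93, [0, 0, -45], 0],
  ],
)

```text
t: 27.0
tool_pos: [0.5388, -0.2621, 0.4832]
orientation: [2.18, 2.261, 0.0]
force: [0.8, -0.4, 0.2]
opening: 0.0929
```

apply_moves(
  deltas=[
    [93, [30, 0, -20], 0],
    [93, [50, 0, 0], 0],
    [93, [50, 0, 0], 0],
    [93, [50, 0, 0], 0],
    [93, [30, 0, 0], 0],
  ],
)

```text
t: 27.62
tool_pos: [0.5309, -0.0503, 0.502]
orientation: [2.178, 2.263, 0.002]
force: [0.2, -0.1, 0.1]
opening: 0.093
```

Run:
```python
from up import *
a,c=snap('scene');b,d=snap('side')
o=np.load('v0.npz');print(robot.read_state()['t'])
# three floats: yellow-axis fit, then axis by plane crossing
m=[(.539,-.262)]+[(.539-k*.13*np.sin(np.radians(2.1)),-.262+k*.13) for k in (1,-1)]
for X in m:
  for tag,A,B in (('now',a,b),('start',o['a'],o['b'])):
    N=[];W=[]
    for im,k in ((A,c),(B,d)):
        u,v=proj(k,[*X,.089])
        try:p,*bb=axis(im,k,(int(u-22),int(v-32),int(u+22),int(v+32)))
        except Exception: continue
        O,d1=ray(k,np.polyval(p,bb[0]),bb[0]);O,d2=ray(k,np.polyval(p,bb[1]),bb[1])
        n=np.cross(d1,d2);n/=np.linalg.norm(n);N.append(n);W.append(n@O)
    if len(N)==2:
        ax=np.cross(*N);ax/=np.linalg.norm(ax);P=np.linalg.solve([N[0],N[1],[0,0,1]],[*W,.009])
        print(tag,'foot',P.round(4),'tilt',np.degrees(np.arccos(abs(ax[2]))).round(2))
cv2.imwrite('pics/z.png',np.hstack([cv2.resize(x,(390,390),interpolation=2) for x in (a[200:350,120:270],b[140:340,250:450])]))
```

```text
27.725
now foot [ 0.5378 -0.2638  0.009 ] tilt 0.27
now foot [ 0.5325 -0.1317  0.009 ] tilt 0.18
start foot [ 0.5328 -0.1315  0.009 ] tilt 0.48
now foot [ 0.5472 -0.3949  0.009 ] tilt 5.34
start foot [ 0.547  -0.3951  0.009 ] tilt 5.34
```

View pics/z.png

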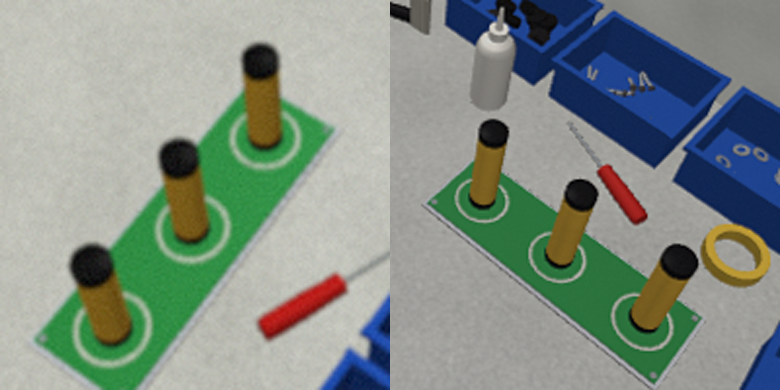

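All three floats stand; the new one is in the middle ring (foot at (188,235) / (560,258)), and the neighbours have not moved within measurement. Handing in.

```bash
python3 -c "
from h import *
print(order.close_job())"
```

```text
the job is handed in; nothing more can be done
None
```

The float now stands upright, heavy end down, in the free middle ring, and the job is handed in at about 28 s. The first touchdown was not gentle.

**What I did:**
- I lifted the float by its middle, clear of the rest. The wrist moment (−0.132 N·m) showed the heavy end was +y.
- I laid it back and regripped 30 mm toward the light end, because from a middle grip its top would have hit the gripper body. A light grip then let it swing heavy end down, which confirmed the finding.
- I carried it over the ring, set it down, let go and backed off.

**Last checks:**
- **Placed float:** its foot is at (0.538, −0.264), about 2 mm from the measured ring centre, with a tilt of about 0.3°.
- **Neighbours:** both are within 0.4 mm of where they started. One fits at 5.3° tilt both before and after; I did not look into why.

**What went wrong:**
- **Lean:** the float leaned about 10° after the carry, so I shook it upright in a light grip. It slid down about 24 mm in the jaws while doing so.
- **Hard contact:** because of that slide, the first descent reached the mat early and pressed with about 26 N. I raised it and set it down again in steps of about 1 mm. That pressed with up to 10 N, which I eased to about 1 N before opening the jaws.
- **Tilt fits:** fits taken while a finger covered the float read 7–10°. They disagreed with the moment reading and the pictures, so I discounted them.

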